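Close the pressure vessel to its preset torque

TASK

The steel pressure vessel that leans in the closing stand has to be closed: with the preset torque wrench that is already on its cap, turn the cap clockwise (as seen looking down on the cap) until the wrench clicks over, and stop there without forcing it on past the click. Then let go so that the wrench springs straight again, leave it on the cap, and leave the other things on the bench as they stand.

Things in the scene. Friction and masses are not known exactly. Their poses are not given: they have to be found in the camera images.
- stand: Closing stand, fixed to the bench: grey base plate 140 x 136 mm, four rods and a leaning aluminium plate that holds a steel vessel of 80 mm diameter with a knurled cap of 88 mm. Vessel and cap lean 28 degrees from upright, roughly towards the robot (world -x). Origin: middle of the underside; z up; the vessel leans to its -x.
- cap_axis (a point): Point on the turning axis of the cap, at the middle of the wrench's thickness. z points up along the axis, out of the vessel and leaning 28 degrees towards the stand's -x; x and y turn with the cap. The round blue wrench head (66 mm diameter, 26 mm thick) lies about this point; its steel core ends 17 mm above it along z. Tightening turns about negative z (clockwise looking down on the cap).
- wrench_grip (a point): Middle of the wrench's orange grip (black ribs), 145 mm from the cap's axis: a flat-sided bar 96 mm long (x, outward along the handle), 24 mm wide (y, the way it swings) and 30 mm thick (z, parallel to the cap's axis). It starts on the right of the stand, seen from the robot, and tightening swings it towards the robot, down a plane that slopes 28 degrees. It stays 110 mm or more above the bench.
- cap (a joint): Turn of the cap in rad, growing as it is tightened; starts between -0.05 and 0.35. It is stiff (about 1.1 N m to start it) and stiffens as the gasket is squeezed, to 1.8 N m where the wrench clicks, at about 0.52 rad. Thread friction keeps it where it is left.
- wrench (a joint): Break angle of the wrench about the cap's axis, in rad: turn of the handle relative to head and cap. 0 (straight) until the click at 1.8 N m (about 12 N at mid grip); then the handle gives way, this grows, the torque falls and the cap stands still. A solid stop follows at 0.20; pulling on would turn the cap too far. Let go, it springs back to 0. Red index lines on head and core meet at 0.
- spare_vessel: A second closed steel vessel, 88 mm diameter, 134 mm high (143 with its hex head), standing upright and loose further to the left. Origin at the middle of its underside. Bystander.
- amber_bottle: Brown glass bottle with black cap, 52 mm diameter, 98 mm high, standing close behind the stand, a little to its left. Origin at the middle of its underside. Bystander.
- wash_bottle: White squeeze bottle with red top and bent spout, 64 x 100 mm, 219 mm high, further to the left. Origin at the middle of its underside. Bystander.
- tape_roll: Roll of cream tape lying flat, 72 mm diameter, 18 mm high, to the right, near the bench edge. Origin at the middle of its underside. Bystander.

How it is judged:
By the outcome, as a careful person would: the job done as asked, in the order asked, and still so for the second after the job is handed in, with the robot touching nothing.
It also fails if it takes over 38 s, if anything falls off the work surface, if the arm or the gripper's body presses on something with over 40 N, if the wrist force passes 120 N, or if a joint passes its speed limit or range.

ROBOT

A 7-joint arm with a two-finger parallel gripper is mounted at the origin on a cart in front of the work surface, level with it; the furniture and walls round the work are solid. World frame = base frame: x ahead of the robot, y to its left, z up, the work surface at z = 0. Lengths are in m, angles in rad, forces in N, time in s.
With the tool pointing down it reaches from about 0.35 to 0.9 m from the base axis. Payload 8.1 kg.
Tool frame: the origin (TCP) lies at the very end of the fingers, on their centre line; the grasp point (between the pads) lies grip_point_offset behind it (grip_point_offset is the distance from the TCP to the grasp point, in m); z points along the fingers, y is the direction in which the jaws open and shut (so a half turn about z gives the same grasp; the last joint's range is limited). The gripper opens to 92 mm and grips with 3 to 60 N. Pads are 19 mm wide; open, the fingers measure 130 mm over their backs; the gripper's body (75 mm by 190 mm) begins 47 mm behind the grasp point.
Start: joints at [-1.427, 0.434, 0.025, 1.573, -0.012, 1.134, -0.075], TCP at [0.153, 0.606, 0.227] pointing down, gripper open.
Joint ranges: [-2.62, 2.62], [-0.44, 2.09], [-1.27, 1.32], [0.08, 2.57], [-1.32, 4.46], [0.12, 2], [-2.74, 2.74]. Speed limits (rad/s): [2.22, 2.22, 3.01, 3.01, 3.14, 3.14, 3.14].

INTERFACE

Orientations are given as a rotation vector (axis times angle).
In Python, from cell import * gives the robot as it stands.
- The arm moves only by the tool drive_tool, never from a script. Its argument "increments" is a list of rows, each an object of numbers: "grip": the gripper's target within -1 to 1 (shut at 1, half-way at 0, fully open at -1); "tx", "ty", "tz": the shift along the world's x, y, z normalised to -1 to 1, where 1 is 400 mm; "turn": the turn about the world's z normalised to -1 to 1, where 1 is 60 degrees. In form: [{"grip": .., "tx": .., "ty": .., "tz": .., "turn": ..}, ...]. A call has 1 to 20 rows; each row is the pose to reach, as a shift and turn from the pose measured when the call began; what a row does not reach only later rows make up. A row lasts 1/10 s, in which the tool goes at most 50 mm and 8.59 degrees, less where a joint would pass 70% of its speed; a pose out of reach is approached as far as the arm can. A call with a number of a shift or a turn outside -1 to 1 is refused whole. A call with a gripper value outside its range is refused whole. The fingers move at their own pace and stop on an object; "newtons" is the grip in N (left out, the last holds). Time passes only in rows, so rows that repeat a pose let the fingers close. It gives the time, the measured TCP pose, the force and the opening at its end, in the units of the state.
- observe(): the state, without advancing time (a new reading comes with each control period).
- get_image(name): name is "scene" or "top" or "wrist"; returns the picture (384x512x3 uint8, red, green, blue); there is no depth.
- camera_info(name): a dict with "fx", "fy", "cx", "cy" (pixels), "eye" and "rotation" of the camera in the world; the wrist camera has in their place "hand_eye" (4x4, takes a point from camera to tool coordinates, whose origin is the TCP and whose axes are the flange's). Camera axes: x right, y down, z forward; pixel columns grow to the right and rows downward; lengths in m; the calibration is good to about 2 mm. A picture is of the moment at which its call begins: read the wrist's pose just before it. camera_info takes no time and is no camera call.
- sign_off(): hands the job in, once; it reports no verdict.
The state is a dict: "clock": time; "joints": joint angles; "dq": joint speeds; "joint_efforts": joint torques, N m; "position": TCP position; "ee_rot": TCP orientation; "force": force on the tool from outside, world axes, zero at the start; "ft_torque": the same for the moment, N m; "width": opening from 0.0 (shut) to 1.0 (fully open).
Only numpy, scipy, OpenCV 4.12 (cv2) and the standard library are available. Lean on these libraries where they do the work, as an engineer would, in place of code of your own. Each camera call takes 0.05 s, during which the arm holds its last target. There are 200 camera calls.

## Working session

There is one attempt and no reset: what is moved stays moved. The work goes in short steps, Python scripts to look and compute and a tool call to move; the robot and the scene stay as the last step left them, time stands still between calls to the robot, and variables do not carry over. Pictures are saved under pics/ and viewed, about 8 in all and at most 12, crops included, and the job is handed in when it is done.

Besides the shell and the picture viewer there is one more tool, called as name(argument=value, ...) on one line, values as JSON. drive_tool: Moves the arm, as the interface text tells. Its arguments: {"type":"object","properties":{"increments":{"type":"array","items":{"type":"object","properties":{"grip":{"type":"number"},"tx":{"type":"number"},"ty":{"type":"number"},"tz":{"type":"number"},"turn":{"type":"number"}}}},"newtons":{"type":"number"}},"required":["increments"]}

```bash
mkdir -p pics; ls; python3 - <<'E'
from cell import *
import cv2, numpy as np
print(observe())
for n in ["scene","top"]:
    cv2.imwrite(f"pics/{n}0.png",get_image(n)[:,:,::-1])
    print(n,camera_info(n))
print(camera_info("wrist"))
try: print(grip_point_offset)
except Exception as e: print(e)
E
```

```text
pics
{'clock': 0.0, 'joints': array([-1.42658689,  0.43520302,  0.02498429,  1.57409585, -0.01163249,
        1.13400009, -0.07507017]), 'dq': array([ 0.00020295, -0.00197197, -0.00019143,  0.00154699,  0.00069197,
       -0.00076902,  0.00051922]), 'joint_efforts': array([ 1.36426650e-03, -6.67877984e+01,  9.85629782e-01, -3.14452779e+01,
       -6.05097623e-02,  4.30157944e-02,  1.88692916e-04]), 'position': array([0.15262091, 0.60555063, 0.22595798]), 'ee_rot': array([-3.86794421e-01, -3.11761330e+00,  2.44904368e-03]), 'force': array([-0.05527633, -0.00425367,  0.15906656]), 'ft_torque': array([ 0.0403575 , -0.02993955, -0.00049006]), 'width': 1.0024132079384311}
scene {'fx': 478.700708784041, 'fy': 478.700708784041, 'cx': 262.98687932476037, 'cy': 183.82730151890803, 'eye': array([-0.23180423, -0.79858318,  1.19696573]), 'rotation': array([-2.19709744,  0.98918157, -0.4136782 ])}
top {'fx': 396.5434234910069, 'fy': 396.5434234910069, 'cx': 260.6175474562974, 'cy': 187.23617288644422, 'eye': array([ 0.37317456, -0.12501871,  1.30780131]), 'rotation': array([-2.16025624,  2.09940529, -0.13374338])}
{'fx': 318.2544015484608, 'fy': 318.2544015484608, 'cx': 256.84817986262, 'cy': 189.27134613000783, 'hand_eye': array([[ 6.98542016e-04, -9.63357138e-01, -2.68221059e-01,
         7.11575618e-02],
       [ 9.99999668e-01,  5.60238330e-04,  5.92168976e-04,
         6.40115680e-04],
       [-4.20202491e-04, -2.68221384e-01,  9.63357209e-01,
        -1.57147054e-01],
       [ 0.00000000e+00,  0.00000000e+00,  0.00000000e+00,
         1.00000000e+00]])}
0.0188
```

View pics/scene0.png

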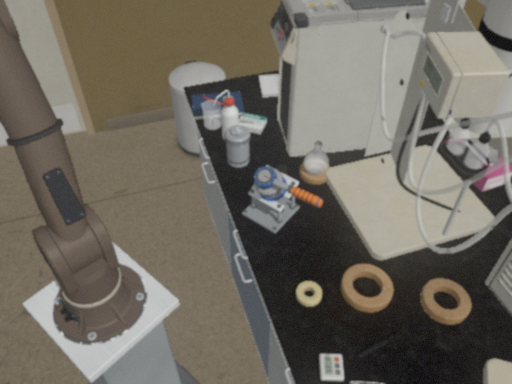

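View pics/top0.png

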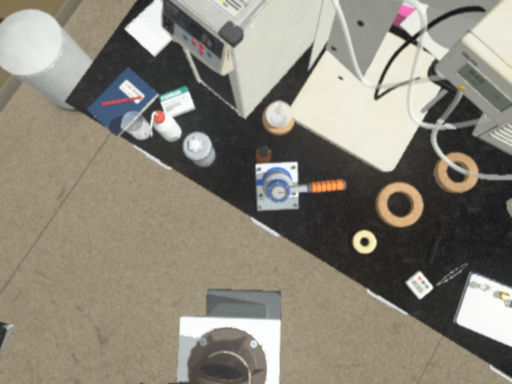

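The scene view shows the stand at about (270,200) with the grip ending at about (320,201). In the top view the stand is at (277,187) and the orange grip runs from (310,187) to (346,186). I'll enlarge both.

```bash
cat > h.py <<'E'
from cell import *
import cv2, numpy as np
from scipy.spatial.transform import Rotation as R
def ray(n,px):
    c=camera_info(n); d=R.from_rotvec(c["rotation"]).as_matrix()@np.array([(px[0]-c["cx"])/c["fx"],(px[1]-c["cy"])/c["fy"],1])
    return c["eye"],d/np.linalg.norm(d)
def atz(n,px,z):
    e,d=ray(n,px); return e+d*(z-e[2])/d[2]
def tri(pa,pb,a="scene",b="top"):
    e1,d1=ray(a,pa);e2,d2=ray(b,pb)
    t=np.linalg.lstsq(np.c_[d1,-d2],e2-e1,rcond=None)[0]
    p,q=e1+t[0]*d1,e2+t[1]*d2
    return (p+q)/2,np.linalg.norm(p-q)
def proj(n,P):
    c=camera_info(n); q=R.from_rotvec(c["rotation"]).as_matrix().T@(np.asarray(P)-c["eye"])
    return np.array([c["fx"]*q[0]/q[2]+c["cx"],c["fy"]*q[1]/q[2]+c["cy"]])
E
python3 - <<'E'
from h import *
a=cv2.imread("pics/scene0.png")[155:235,235:330]; b=cv2.imread("pics/top0.png")[145:225,250:350]
f=lambda x:cv2.resize(x,None,fx=4,fy=4,interpolation=cv2.INTER_CUBIC)
cv2.imwrite("pics/z.png",np.hstack([f(a),f(b)]))
# orange grip mask
for n in["scene","top"]:
    im=cv2.imread(f"pics/{n}0.png"); hsv=cv2.cvtColor(im,cv2.COLOR_BGR2HSV)
    m=cv2.inRange(hsv,(5,140,120),(18,255,255)); 
    m=cv2.morphologyEx(m,cv2.MORPH_CLOSE,np.ones((5,5)))
    k,l,s,c=cv2.connectedComponentsWithStats(m)
    for i in range(1,k):
        if s[i,4]>40: 
            pts=np.argwhere(l==i)[:,::-1].astype(np.float32); print(n,s[i],c[i],cv2.minAreaRect(pts))
E
```

```text
scene [291 188  32  19 274] [306.87591241 196.19708029] ((306.7431335449219, 196.0650634765625), (33.51803970336914, 9.434706687927246), 24.443954467773438)
top [311 179  32  14 344] [326.8372093  185.65988372] ((326.7624206542969, 185.62376403808594), (11.144416809082031, 30.846153259277344), 84.2894058227539)
```

View pics/z.png

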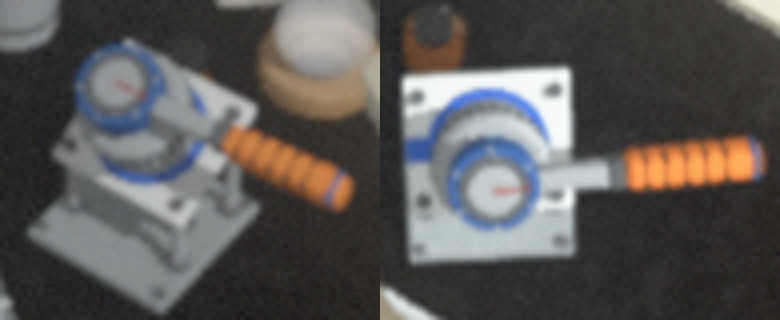

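```bash
python3 - <<'E'
from h import *
np.set_printoptions(precision=4,suppress=True)
S=lambda x,y:(235+x/4,155+y/4); T=lambda x,y:(250+(x-380)/4,145+y/4)
core,r=tri(S(118,88),T(493,190)); print("core top",core,r)
g,r=tri(S(287,167),T(696,164)); print("grip",g,r)
s,r=tri(S(228,139),T(627,170)); print("grip in",s,r)
e,r=tri(S(344,193),T(764,158)); print("grip end",e,r)
L,B,Rr=[atz("scene",S(*p),0.01) for p in((28,235),(163,312),(258,207))]
print("base",L,B,Rr,np.linalg.norm(L-B),np.linalg.norm(B-Rr),"ctr",(L+Rr)/2)
# top: stand yaw from leaning
u=(B-L);yaw=np.arctan2(-u[0],-u[1])
for yw in [0,np.arctan2(u[1],u[0])+np.pi/2]:
    a=np.array([-np.sin(.489)*np.cos(yw),-np.sin(.489)*np.sin(yw),np.cos(.489)])
    ca=core-.017*a; d=g-ca; print("yaw",yw,"axis",a,"cap",ca,"d",d,np.linalg.norm(d),"along axis",d@a)
E
```

```text
core top [ 0.5308 -0.1442  0.1942] 0.00323906782671667
grip [ 0.5526 -0.2867  0.1933] 0.001206342664297637
grip in [ 0.5469 -0.2378  0.1927] 0.0004400122504121998
grip end [ 0.5574 -0.3337  0.1966] 0.00043148089496969496
base [ 0.4958 -0.0822  0.01  ] [ 0.5082 -0.2159  0.01  ] [ 0.6448 -0.2033  0.01  ] 0.13425218064212258 0.13711877892344326 ctr [ 0.5703 -0.1427  0.01  ]
yaw 0 axis [-0.4697 -0.      0.8828] cap [ 0.5388 -0.1442  0.1792] d [ 0.0139 -0.1425  0.0141] 0.1439063440385059 along axis 0.005971164865303191
yaw 0.09288624958586111 axis [-0.4677 -0.0436  0.8828] cap [ 0.5388 -0.1434  0.1792] d [ 0.0139 -0.1433  0.0141] 0.1446433318139875 along axis 0.012225799680669726
```

drive_tool(increments=[{"tz": 0.12,"grip": -1},{"tz": 0.24},{"tz": 0.36},{"tz": 0.45},{"tz": 0.45,"tx": 0.1,"ty": -0.1,"turn": -0.1},{"tz": 0.45,"tx": 0.2,"ty": -0.2,"turn": -0.2},{"tz": 0.45,"tx": 0.3,"ty": -0.3,"turn": -0.3},{"tz": 0.45,"tx": 0.38,"ty": -0.4,"turn": -0.4},{"tz": 0.45,"tx": 0.46,"ty": -0.5,"turn": -0.5},{"tz": 0.45,"tx": 0.52,"ty": -0.6,"turn": -0.6},{"tz": 0.45,"tx": 0.58,"ty": -0.7,"turn": -0.7},{"tz": 0.45,"tx": 0.62,"ty": -0.8,"turn": -0.8},{"tz": 0.45,"tx": 0.66,"ty": -0.9,"turn": -0.9},{"tz": 0.45,"tx": 0.7,"ty": -1,"turn": -1},{"tz": 0.45,"tx": 0.7,"ty": -1,"turn": -1}])

```text
invalid input
```

drive_tool(increments=[{"grip": -1,"tx": 0,"ty": 0,"tz": 0.12,"turn": 0},{"grip": -1,"tx": 0,"ty": 0,"tz": 0.24,"turn": 0},{"grip": -1,"tx": 0,"ty": 0,"tz": 0.36,"turn": 0},{"grip": -1,"tx": 0,"ty": 0,"tz": 0.45,"turn": 0},{"grip": -1,"tx": 0.1,"ty": -0.1,"tz": 0.45,"turn": -0.1},{"grip": -1,"tx": 0.2,"ty": -0.2,"tz": 0.45,"turn": -0.2},{"grip": -1,"tx": 0.3,"ty": -0.3,"tz": 0.45,"turn": -0.3},{"grip": -1,"tx": 0.38,"ty": -0.4,"tz": 0.45,"turn": -0.4},{"grip": -1,"tx": 0.46,"ty": -0.5,"tz": 0.45,"turn": -0.5},{"grip": -1,"tx": 0.52,"ty": -0.6,"tz": 0.45,"turn": -0.6},{"grip": -1,"tx": 0.58,"ty": -0.7,"tz": 0.45,"turn": -0.7},{"grip": -1,"tx": 0.62,"ty": -0.8,"tz": 0.45,"turn": -0.8},{"grip": -1,"tx": 0.66,"ty": -0.9,"tz": 0.45,"turn": -0.9},{"grip": -1,"tx": 0.7,"ty": -1,"tz": 0.45,"turn": -1},{"grip": -1,"tx": 0.7,"ty": -1,"tz": 0.45,"turn": -1}], newtons=20)

```text
clock: 1.6
position: [0.4349, 0.1988, 0.4065]
ee_rot: [1.91, 2.493, -0.002]
force: [-0.4, 1.5, 0.4]
width: 1.005
```

drive_tool(increments=[{"grip": -1,"tx": 0.03,"ty": -0.11,"tz": 0,"turn": 0},{"grip": -1,"tx": 0.06,"ty": -0.22,"tz": 0,"turn": 0},{"grip": -1,"tx": 0.09,"ty": -0.33,"tz": 0,"turn": -0.05},{"grip": -1,"tx": 0.12,"ty": -0.44,"tz": 0,"turn": -0.1},{"grip": -1,"tx": 0.15,"ty": -0.55,"tz": 0,"turn": -0.15},{"grip": -1,"tx": 0.18,"ty": -0.66,"tz": 0,"turn": -0.2},{"grip": -1,"tx": 0.22,"ty": -0.77,"tz": 0,"turn": -0.22},{"grip": -1,"tx": 0.26,"ty": -0.88,"tz": 0,"turn": -0.22},{"grip": -1,"tx": 0.29,"ty": -1,"tz": 0,"turn": -0.22},{"grip": -1,"tx": 0.29,"ty": -1,"tz": 0,"turn": -0.22},{"grip": -1,"tx": 0.29,"ty": -1,"tz": 0,"turn": -0.22}])

```text
clock: 2.7
position: [0.5507, -0.2023, 0.4057]
ee_rot: [-2.187, -2.255, 0.004]
force: [0.8, 1.8, 0.3]
width: 1.0
```

drive_tool(increments=[{"grip": -1,"tx": 0,"ty": -0.1,"tz": -0.03,"turn": 0},{"grip": -1,"tx": 0,"ty": -0.2,"tz": -0.1,"turn": 0},{"grip": -1,"tx": 0,"ty": -0.2,"tz": -0.1,"turn": 0},{"grip": -1,"tx": 0,"ty": -0.2,"tz": -0.1,"turn": 0}])

```text
clock: 3.1
position: [0.5508, -0.2809, 0.365]
ee_rot: [-2.185, -2.254, 0.004]
force: [0.4, 0.7, -0.6]
width: 0.999
```

```bash
python3 - <<'E'
from h import *
o=observe(); print(o["clock"],o["position"],o["ee_rot"],o["joints"],o["force"],o["width"])
im=get_image("wrist")[:,:,::-1]; cv2.imwrite("pics/w0.png",im)
np.savez("w0.npz",p=o["position"],r=o["ee_rot"])
E
```

```text
3.1 [ 0.55080272 -0.28089319  0.36501084] [-2.18522229 -2.25426004  0.00383956] [-0.12653682  0.41108874  0.79126696  1.40194561 -0.28823409  1.44991
  0.68880657] [ 0.38903591  0.66613405 -0.63499267] 0.9987869381975675
```

View pics/w0.png

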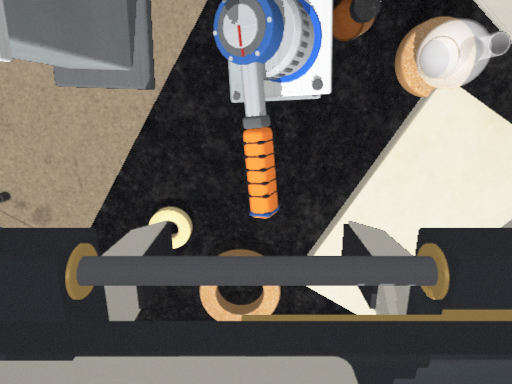

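The wrist view shows the core at about (240,28), with the grip running from (257,127) to (263,214), so its middle is about (260,170). The index lines are straight and nothing is obstructing the grip.

```bash
cat >> h.py <<'E'
def wray(px,p,r):
    c=camera_info("wrist"); H=c["hand_eye"]; M=R.from_rotvec(r).as_matrix()
    d=M@H[:3,:3]@np.array([(px[0]-c["cx"])/c["fx"],(px[1]-c["cy"])/c["fy"],1])
    return p+M@H[:3,3],d/np.linalg.norm(d)
def tri2(A,B):
    (e1,d1),(e2,d2)=A,B
    t=np.linalg.lstsq(np.c_[d1,-d2],e2-e1,rcond=None)[0]
    p,q=e1+t[0]*d1,e2+t[1]*d2
    return (p+q)/2,np.linalg.norm(p-q)
E
python3 - <<'E'
from h import *
np.set_printoptions(precision=4,suppress=True)
S=lambda x,y:(235+x/4,155+y/4); T=lambda x,y:(250+(x-380)/4,145+y/4)
w=np.load("w0.npz"); W=lambda u,v:wray((u,v),w["p"],w["r"])
for n,wp,sp,tp in[("core",(240,28),S(118,88),T(493,190)),("gin",(257,128),S(228,139),T(627,170)),("gend",(263,212),S(344,193),T(764,158)),("grip",(260,170),S(287,167),T(696,164))]:
    print(n,*tri2(W(*wp),ray("scene",sp)),*tri2(W(*wp),ray("top",tp)))
yw=.0925
a=np.array([-np.sin(.489)*np.cos(yw),-np.sin(.489)*np.sin(yw),np.cos(.489)]);h=np.array([-np.sin(yw),np.cos(yw),0]);p=np.cross(a,-h)*-1
p=np.array([-np.cos(.489)*np.cos(yw),-np.cos(.489)*np.sin(yw),-np.sin(.489)])
cap=np.array([.531,-.144,.194])-.017*a
for f in np.arange(-.1,.81,.1): print(round(f,2),cap+.145*(-h*np.cos(f)+p*np.sin(f)))
E
```

```text
core [ 0.5318 -0.1441  0.1941] 0.0020463386292730013 [ 0.5307 -0.1427  0.1898] 0.0012058780512591212
gin [ 0.5503 -0.2355  0.1884] 0.00014808844252770827 [ 0.5501 -0.2383  0.1722] 0.0029714723523393853
gend [ 0.5616 -0.3288  0.1887] 0.004943002674944156 [ 0.5623 -0.3398  0.1566] 0.003982035022335689
grip [ 0.5566 -0.2819  0.1864] 0.0049843534673561386 [ 0.5565 -0.2887  0.1585] 0.005755850116487796
-0.1 [ 0.565  -0.2857  0.1858]
0.0 [ 0.5523 -0.2876  0.179 ]
0.1 [ 0.5396 -0.2881  0.1722]
0.2 [ 0.5268 -0.2871  0.1655]
0.3 [ 0.5141 -0.2847  0.1589]
0.4 [ 0.5017 -0.2808  0.1525]
0.5 [ 0.4896 -0.2756  0.1463]
0.6 [ 0.478  -0.2691  0.1405]
0.7 [ 0.4671 -0.2613  0.1351]
0.8 [ 0.4568 -0.2523  0.1301]
```

drive_tool(increments=[{"grip": -1,"tx": 0.025,"ty": -0.0125,"tz": -0.1,"turn": 0},{"grip": -1,"tx": 0.025,"ty": -0.0125,"tz": -0.2,"turn": 0},{"grip": -1,"tx": 0.025,"ty": -0.0125,"tz": -0.3,"turn": 0},{"grip": -1,"tx": 0.025,"ty": -0.0125,"tz": -0.4,"turn": 0},{"grip": -1,"tx": 0.025,"ty": -0.0125,"tz": -0.46,"turn": 0},{"grip": -0.6,"tx": 0.025,"ty": -0.0125,"tz": -0.51,"turn": 0},{"grip": -0.3,"tx": 0.025,"ty": -0.0125,"tz": -0.51,"turn": 0},{"grip": -0.3,"tx": 0.025,"ty": -0.0125,"tz": -0.51,"turn": 0},{"grip": -0.3,"tx": 0.025,"ty": -0.0125,"tz": -0.51,"turn": 0}])

```text
clock: 4.05
position: [0.5628, -0.2848, 0.1636]
ee_rot: [2.182, 2.258, -0.0]
force: [-0.0, -0.0, -1.0]
width: 0.703
```

```bash
python3 - <<'E'
from h import *
o=observe(); print(o["clock"],o["position"],o["ee_rot"],o["force"],o["width"])
im=get_image("wrist")[:,:,::-1]; cv2.imwrite("pics/w1.png",im)
E
```

```text
4.05 [ 0.56276592 -0.28475278  0.16355069] [ 2.18216891e+00  2.25824149e+00 -3.40280547e-04] [-0.02438809 -0.03593078 -0.96145399] 0.7027659291047698
```

View pics/w1.png

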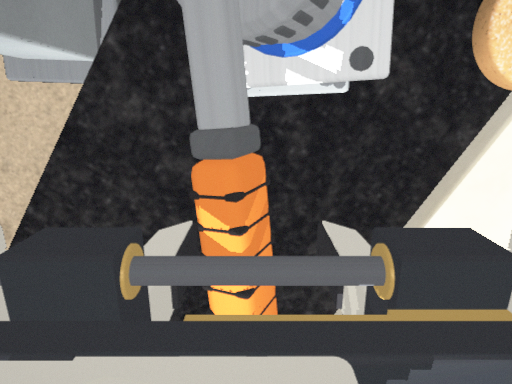

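The bar is cleanly straddled, with the fingers at u≈165 and 355 and the grip between u≈208 and 275. I'll narrow the opening and move to contact with the uphill finger.

drive_tool(increments=[{"grip": -0.3,"tx": -0.01,"ty": 0,"tz": -0.005,"turn": 0},{"grip": -0.1,"tx": -0.02,"ty": 0,"tz": -0.01,"turn": 0},{"grip": -0.1,"tx": -0.02,"ty": 0,"tz": -0.01,"turn": 0},{"grip": -0.1,"tx": -0.02,"ty": 0,"tz": -0.01,"turn": 0}])

```text
clock: 4.5
position: [0.5544, -0.2851, 0.1596]
ee_rot: [2.183, 2.257, -0.0]
force: [0.3, 1.1, 0.1]
width: 0.553
```

drive_tool(increments=[{"grip": -0.1,"tx": -0.005,"ty": 0,"tz": -0.002,"turn": 0},{"grip": -0.1,"tx": -0.01,"ty": 0,"tz": -0.004,"turn": 0},{"grip": -0.1,"tx": -0.015,"ty": 0,"tz": -0.006,"turn": 0}])

```text
clock: 4.8
position: [0.5482, -0.2851, 0.157]
ee_rot: [2.183, 2.257, -0.0]
force: [-0.1, 0.5, 0.7]
width: 0.552
```

drive_tool(increments=[{"grip": -0.1,"tx": -0.005,"ty": 0,"tz": -0.001,"turn": 0},{"grip": -0.1,"tx": -0.01,"ty": 0,"tz": -0.002,"turn": 0},{"grip": -0.1,"tx": -0.015,"ty": 0,"tz": -0.003,"turn": 0}])

```text
clock: 5.1
position: [0.5453, -0.2855, 0.1566]
ee_rot: [2.178, 2.255, 0.003]
force: [12.9, -2.8, -5.9]
width: 0.55
```

drive_tool(increments=[{"grip": -0.1,"tx": -0.005,"ty": 0,"tz": -0.002,"turn": 0},{"grip": -0.1,"tx": -0.01,"ty": 0,"tz": -0.004,"turn": 0},{"grip": -0.1,"tx": -0.015,"ty": 0,"tz": -0.006,"turn": 0}])

```text
clock: 5.4
position: [0.5427, -0.2861, 0.155]
ee_rot: [2.172, 2.252, 0.007]
force: [13.3, -4.6, -5.4]
width: 0.551
```

drive_tool(increments=[{"grip": -0.1,"tx": -0.005,"ty": 0,"tz": -0.003,"turn": -0.01},{"grip": -0.1,"tx": -0.01,"ty": 0,"tz": -0.006,"turn": -0.02},{"grip": -0.1,"tx": -0.015,"ty": 0,"tz": -0.009,"turn": -0.03},{"grip": -0.1,"tx": -0.02,"ty": 0,"tz": -0.011,"turn": -0.04},{"grip": -0.1,"tx": -0.025,"ty": 0,"tz": -0.014,"turn": -0.05},{"grip": -0.1,"tx": -0.03,"ty": 0,"tz": -0.017,"turn": -0.06}])

```text
clock: 6.0
position: [0.5339, -0.2862, 0.1493]
ee_rot: [2.236, 2.18, 0.01]
force: [10.3, -1.0, 0.9]
width: 0.555
```

```bash
cat >> h.py <<'E'
def tq():
    o=observe(); yw=.0925; c=np.cos(.489);s=np.sin(.489)
    a=np.array([-s*np.cos(yw),-s*np.sin(yw),c]); cap=np.array([.531,-.144,.194])-.017*a
    h=np.array([-np.sin(yw),np.cos(yw),0]);p=np.array([-c*np.cos(yw),-c*np.sin(yw),-s])
    M=R.from_rotvec(o["ee_rot"]).as_matrix(); y=M[:,1]*np.sign(M[0,1])
    P=o["position"]+y*(.046*o["width"]-.0176)+[0,0,.022]  # bar centre while the +x finger touches
    d=P-cap; f=-o["force"]; phi=np.arctan2(d@p,-d@h)
    print("t %.2f phi %.3f r %.3f off %.3f torque %.2f"%(o["clock"],phi,np.hypot(d@p,d@h),d@a,-np.cross(d,f)@a),o["position"].round(4),o["force"].round(1),o["width"].round(3), "jaw az",np.degrees(np.arctan2(y[1],y[0])).round(1))
if __name__=="__main__": tq()
E
python3 h.py
```

```text
Traceback (most recent call last):
  File "h.py", line 34, in <module>
    if __name__=="__main__": tq()
                             ~~^^
  File "h.py", line 33, in tq
    print("t %.2f phi %.3f r %.3f off %.3f torque %.2f"%(o["clock"],phi,np.hypot(d@p,d@h),d@a,-np.cross(d,f)@a),o["position"].round(4),o["force"].round(1),o["width"].round(3), "jaw az",np.degrees(np.arctan2(y[1],y[0])).round(1))
                                                                                                                                                           ^^^^^^^^^^^^^^^^
AttributeError: 'float' object has no attribute 'round'
```

```bash
sed -i 's/o\["width"\].round(3)/round(o["width"],3)/' h.py; python3 h.py
```

```text
t 6.00 phi 0.089 r 0.143 off -0.002 torque 1.36 [ 0.5339 -0.2862  0.1493] [10.3 -1.   0.9] 0.555 jaw az -1.5
```

drive_tool(increments=[{"grip": -0.1,"tx": -0.005,"ty": 0,"tz": -0.002,"turn": -0.01},{"grip": -0.1,"tx": -0.01,"ty": 0,"tz": -0.005,"turn": -0.02},{"grip": -0.1,"tx": -0.015,"ty": 0.001,"tz": -0.007,"turn": -0.03},{"grip": -0.1,"tx": -0.02,"ty": 0.001,"tz": -0.01,"turn": -0.04}])

```text
clock: 6.4
position: [0.5292, -0.2857, 0.1464]
ee_rot: [2.276, 2.131, 0.015]
force: [9.9, 1.0, 1.2]
width: 0.552
```

```bash
python3 h.py
```

```text
t 6.40 phi 0.128 r 0.143 off -0.002 torque 1.33 [ 0.5292 -0.2857  0.1464] [9.9 1.  1.2] 0.552 jaw az -3.8
```

drive_tool(increments=[{"grip": -0.1,"tx": -0.005,"ty": 0,"tz": -0.002,"turn": -0.01},{"grip": -0.1,"tx": -0.01,"ty": 0.001,"tz": -0.005,"turn": -0.02},{"grip": -0.1,"tx": -0.015,"ty": 0.001,"tz": -0.007,"turn": -0.03},{"grip": -0.1,"tx": -0.02,"ty": 0.002,"tz": -0.01,"turn": -0.04}])

```text
clock: 6.8
position: [0.5246, -0.285, 0.1436]
ee_rot: [2.315, 2.081, 0.019]
force: [9.1, -0.5, 1.4]
width: 0.549
```

```bash
python3 h.py
```

```text
t 6.80 phi 0.166 r 0.143 off -0.002 torque 1.25 [ 0.5246 -0.285   0.1436] [ 9.1 -0.5  1.4] 0.549 jaw az -6.1
```

drive_tool(increments=[{"grip": -0.1,"tx": -0.005,"ty": 0,"tz": -0.002,"turn": -0.01},{"grip": -0.1,"tx": -0.01,"ty": 0.001,"tz": -0.005,"turn": -0.02},{"grip": -0.1,"tx": -0.015,"ty": 0.002,"tz": -0.007,"turn": -0.03}])

```text
clock: 7.1
position: [0.522, -0.2844, 0.142]
ee_rot: [2.341, 2.042, 0.023]
force: [10.6, -0.7, -0.1]
width: 0.551
```

```bash
python3 h.py
```

```text
t 7.10 phi 0.187 r 0.143 off -0.003 torque 1.34 [ 0.522  -0.2844  0.142 ] [10.6 -0.7 -0.1] 0.551 jaw az -7.8
```

drive_tool(increments=[{"grip": -0.1,"tx": -0.005,"ty": 0.001,"tz": -0.002,"turn": -0.01},{"grip": -0.1,"tx": -0.01,"ty": 0.002,"tz": -0.005,"turn": -0.02},{"grip": -0.1,"tx": -0.015,"ty": 0.003,"tz": -0.007,"turn": -0.03},{"grip": -0.1,"tx": -0.02,"ty": 0.004,"tz": -0.01,"turn": -0.04}])

```text
clock: 7.5
position: [0.5177, -0.2833, 0.1393]
ee_rot: [2.377, 1.99, 0.027]
force: [11.1, -2.2, 0.4]
width: 0.546
```

```bash
python3 h.py
```

```text
t 7.50 phi 0.225 r 0.143 off -0.003 torque 1.47 [ 0.5177 -0.2833  0.1393] [11.1 -2.2  0.4] 0.546 jaw az -10.1
```

drive_tool(increments=[{"grip": -0.1,"tx": -0.005,"ty": 0.001,"tz": -0.002,"turn": -0.01},{"grip": -0.1,"tx": -0.01,"ty": 0.002,"tz": -0.005,"turn": -0.02},{"grip": -0.1,"tx": -0.015,"ty": 0.003,"tz": -0.007,"turn": -0.03}])

```text
clock: 7.8
position: [0.5153, -0.2826, 0.1377]
ee_rot: [2.402, 1.95, 0.031]
force: [10.6, -1.8, -0.6]
width: 0.549
```

```bash
python3 h.py
```

```text
t 7.80 phi 0.244 r 0.143 off -0.003 torque 1.33 [ 0.5153 -0.2826  0.1377] [10.6 -1.8 -0.6] 0.549 jaw az -11.8
```

drive_tool(increments=[{"grip": -0.1,"tx": -0.005,"ty": 0.001,"tz": -0.002,"turn": -0.005},{"grip": -0.1,"tx": -0.01,"ty": 0.002,"tz": -0.005,"turn": -0.01},{"grip": -0.1,"tx": -0.015,"ty": 0.003,"tz": -0.007,"turn": -0.015},{"grip": -0.1,"tx": -0.02,"ty": 0.004,"tz": -0.01,"turn": -0.02}])

```text
clock: 8.2
position: [0.5112, -0.2818, 0.1351]
ee_rot: [2.416, 1.922, 0.035]
force: [10.8, -2.1, -1.0]
width: 0.549
```

```bash
python3 h.py
```

```text
t 8.20 phi 0.278 r 0.143 off -0.003 torque 1.34 [ 0.5112 -0.2818  0.1351] [10.8 -2.1 -1. ] 0.549 jaw az -12.9
```

drive_tool(increments=[{"grip": -0.1,"tx": -0.005,"ty": 0.001,"tz": -0.002,"turn": -0.005},{"grip": -0.1,"tx": -0.01,"ty": 0.002,"tz": -0.005,"turn": -0.01},{"grip": -0.1,"tx": -0.015,"ty": 0.003,"tz": -0.007,"turn": -0.015},{"grip": -0.1,"tx": -0.02,"ty": 0.005,"tz": -0.01,"turn": -0.02}])

```text
clock: 8.6
position: [0.507, -0.2808, 0.1326]
ee_rot: [2.429, 1.894, 0.039]
force: [11.3, -3.3, -0.2]
width: 0.551
```

```bash
python3 h.py
```

```text
t 8.60 phi 0.312 r 0.144 off -0.004 torque 1.49 [ 0.507  -0.2808  0.1326] [11.3 -3.3 -0.2] 0.551 jaw az -14.1
```

drive_tool(increments=[{"grip": -0.1,"tx": -0.005,"ty": 0.001,"tz": -0.002,"turn": -0.005},{"grip": -0.1,"tx": -0.01,"ty": 0.002,"tz": -0.005,"turn": -0.01},{"grip": -0.1,"tx": -0.015,"ty": 0.003,"tz": -0.007,"turn": -0.015},{"grip": -0.1,"tx": -0.02,"ty": 0.005,"tz": -0.01,"turn": -0.02}])

```text
clock: 9.0
position: [0.5031, -0.2798, 0.1302]
ee_rot: [2.441, 1.866, 0.044]
force: [10.7, -2.5, 1.5]
width: 0.551
```

```bash
python3 h.py
```

```text
t 9.00 phi 0.344 r 0.144 off -0.004 torque 1.51 [ 0.5031 -0.2798  0.1302] [10.7 -2.5  1.5] 0.551 jaw az -15.2
```

drive_tool(increments=[{"grip": -0.1,"tx": -0.005,"ty": 0.001,"tz": -0.002,"turn": -0.005},{"grip": -0.1,"tx": -0.01,"ty": 0.002,"tz": -0.005,"turn": -0.01},{"grip": -0.1,"tx": -0.015,"ty": 0.004,"tz": -0.007,"turn": -0.015}])

```text
clock: 9.3
position: [0.5011, -0.2791, 0.129]
ee_rot: [2.449, 1.844, 0.049]
force: [11.5, -2.5, -0.6]
width: 0.548
```

```bash
python3 h.py
```

```text
t 9.30 phi 0.362 r 0.144 off -0.004 torque 1.47 [ 0.5011 -0.2791  0.129 ] [11.5 -2.5 -0.6] 0.548 jaw az -16.0
```

drive_tool(increments=[{"grip": -0.1,"tx": -0.005,"ty": 0.001,"tz": -0.002,"turn": -0.005},{"grip": -0.1,"tx": -0.01,"ty": 0.003,"tz": -0.005,"turn": -0.01},{"grip": -0.1,"tx": -0.015,"ty": 0.005,"tz": -0.007,"turn": -0.015},{"grip": -0.1,"tx": -0.02,"ty": 0.007,"tz": -0.01,"turn": -0.02}])

```text
clock: 9.7
position: [0.4973, -0.2778, 0.1268]
ee_rot: [2.461, 1.815, 0.053]
force: [11.7, -4.3, -0.7]
width: 0.547
```

```bash
python3 h.py
```

```text
t 9.70 phi 0.394 r 0.144 off -0.004 torque 1.58 [ 0.4973 -0.2778  0.1268] [11.7 -4.3 -0.7] 0.547 jaw az -17.1
```

drive_tool(increments=[{"grip": -0.1,"tx": -0.005,"ty": 0.001,"tz": -0.002,"turn": -0.005},{"grip": -0.1,"tx": -0.01,"ty": 0.003,"tz": -0.005,"turn": -0.01},{"grip": -0.1,"tx": -0.015,"ty": 0.005,"tz": -0.007,"turn": -0.015}])

```text
clock: 10.0
position: [0.4955, -0.2772, 0.1257]
ee_rot: [2.467, 1.792, 0.057]
force: [13.1, -3.5, -1.4]
width: 0.549
```

```bash
python3 h.py
```

```text
t 10.00 phi 0.409 r 0.144 off -0.004 torque 1.66 [ 0.4955 -0.2772  0.1257] [13.1 -3.5 -1.4] 0.549 jaw az -17.9
```

drive_tool(increments=[{"grip": -0.1,"tx": -0.006,"ty": 0.002,"tz": -0.003,"turn": 0},{"grip": -0.1,"tx": -0.011,"ty": 0.004,"tz": -0.005,"turn": 0},{"grip": -0.1,"tx": -0.015,"ty": 0.005,"tz": -0.007,"turn": 0}])

```text
clock: 10.3
position: [0.4937, -0.2768, 0.1246]
ee_rot: [2.46, 1.789, 0.062]
force: [13.4, -5.6, -2.7]
width: 0.553
```

```bash
python3 h.py
```

```text
t 10.30 phi 0.422 r 0.145 off -0.004 torque 1.72 [ 0.4937 -0.2768  0.1246] [13.4 -5.6 -2.7] 0.553 jaw az -17.9
```

drive_tool(increments=[{"grip": -0.1,"tx": -0.006,"ty": 0.002,"tz": -0.003,"turn": 0},{"grip": -0.1,"tx": -0.011,"ty": 0.004,"tz": -0.005,"turn": 0},{"grip": -0.1,"tx": -0.015,"ty": 0.006,"tz": -0.007,"turn": 0}])

```text
clock: 10.6
position: [0.4919, -0.2763, 0.1235]
ee_rot: [2.452, 1.785, 0.067]
force: [14.0, -6.8, -5.2]
width: 0.554
```

```bash
python3 h.py
```

```text
t 10.60 phi 0.436 r 0.145 off -0.004 torque 1.71 [ 0.4919 -0.2763  0.1235] [14.  -6.8 -5.2] 0.554 jaw az -17.8
```

drive_tool(increments=[{"grip": -0.1,"tx": -0.006,"ty": 0.003,"tz": -0.003,"turn": -0.005},{"grip": -0.1,"tx": -0.011,"ty": 0.005,"tz": -0.006,"turn": -0.01},{"grip": -0.1,"tx": -0.016,"ty": 0.007,"tz": -0.008,"turn": -0.01}])

```text
clock: 10.9
position: [0.4898, -0.2755, 0.1221]
ee_rot: [2.454, 1.768, 0.071]
force: [12.8, -6.6, -4.6]
width: 0.553
```

```bash
python3 h.py
```

```text
t 10.90 phi 0.454 r 0.145 off -0.005 torque 1.61 [ 0.4898 -0.2755  0.1221] [12.8 -6.6 -4.6] 0.553 jaw az -18.3
```

drive_tool(increments=[{"grip": -0.1,"tx": -0.006,"ty": 0.003,"tz": -0.003,"turn": -0.005},{"grip": -0.1,"tx": -0.011,"ty": 0.005,"tz": -0.006,"turn": -0.01},{"grip": -0.1,"tx": -0.016,"ty": 0.007,"tz": -0.008,"turn": -0.01}])

```text
clock: 11.2
position: [0.4877, -0.2747, 0.1208]
ee_rot: [2.455, 1.751, 0.074]
force: [12.9, -6.0, -4.0]
width: 0.55
```

```bash
python3 h.py
```

```text
t 11.20 phi 0.473 r 0.145 off -0.005 torque 1.63 [ 0.4877 -0.2747  0.1208] [12.9 -6.  -4. ] 0.55 jaw az -18.9
```

drive_tool(increments=[{"grip": -0.1,"tx": -0.006,"ty": 0.003,"tz": -0.003,"turn": -0.005},{"grip": -0.1,"tx": -0.011,"ty": 0.005,"tz": -0.005,"turn": -0.01},{"grip": -0.1,"tx": -0.016,"ty": 0.007,"tz": -0.007,"turn": -0.01}])

```text
clock: 11.5
position: [0.4856, -0.2738, 0.1197]
ee_rot: [2.457, 1.734, 0.078]
force: [13.8, -5.2, -5.5]
width: 0.552
```

```bash
python3 h.py; python3 - <<'E'
from h import *
a=get_image("scene")[155:235,235:330,::-1]; b=get_image("top")[150:230,250:345,::-1]
f=lambda x:cv2.resize(x,None,fx=4.2,fy=6,interpolation=cv2.INTER_CUBIC)
cv2.imwrite("pics/z2.png",np.hstack([cv2.resize(x,None,fx=4.2,fy=4.2,interpolation=cv2.INTER_CUBIC) for x in(a,b)]))
tq()
E
```

```text
t 11.50 phi 0.490 r 0.145 off -0.005 torque 1.61 [ 0.4856 -0.2738  0.1197] [13.8 -5.2 -5.5] 0.552 jaw az -19.4
t 11.60 phi 0.495 r 0.145 off -0.005 torque 1.69 [ 0.4852 -0.2736  0.1195] [14.  -6.6 -5.9] 0.547 jaw az -19.4
```

View pics/z2.png

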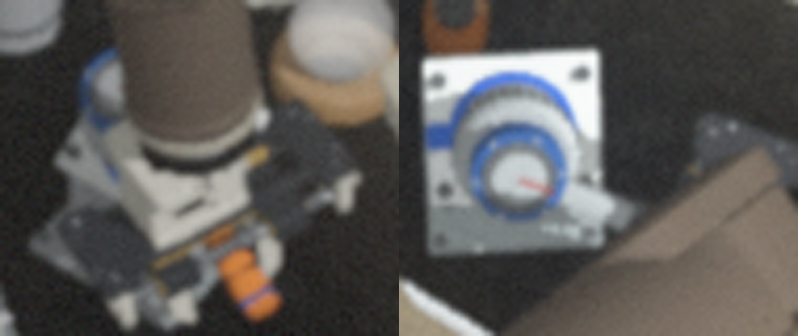

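The top view shows the red index and the handle both at about 19°, so any break so far is small, though the arm partly hides the handle. I'll back off a couple of mm to test for it. The force will persist if the wrench has broken, and vanish if it hasn't.

drive_tool(increments=[{"grip": -0.1,"tx": 0.003,"ty": -0.001,"tz": 0.001,"turn": 0},{"grip": -0.1,"tx": 0.006,"ty": -0.002,"tz": 0.003,"turn": 0},{"grip": -0.1,"tx": 0.006,"ty": -0.002,"tz": 0.003,"turn": 0}])

```text
clock: 11.9
position: [0.4922, -0.2761, 0.1227]
ee_rot: [2.449, 1.732, 0.083]
force: [13.3, -3.8, -3.5]
width: 0.552
```

```bash
python3 h.py
```

```text
t 11.90 phi 0.437 r 0.145 off -0.005 torque 1.59 [ 0.4922 -0.2761  0.1227] [13.3 -3.8 -3.5] 0.552 jaw az -19.3
```

After backing off 7 mm, the finger still carries about 13 N. The handle is springing back with it, so the wrench has clicked, at roughly phi 0.43. It broke by about 0.06 rad, well short of the stop at 0.20. Now I'll let go.

drive_tool(increments=[{"grip": -0.1,"tx": 0.003,"ty": -0.001,"tz": 0.001,"turn": 0},{"grip": -0.1,"tx": 0.006,"ty": -0.002,"tz": 0.003,"turn": 0},{"grip": -0.1,"tx": 0.006,"ty": -0.002,"tz": 0.003,"turn": 0}])

```text
clock: 12.2
position: [0.4953, -0.2771, 0.1243]
ee_rot: [2.448, 1.731, 0.084]
force: [4.1, -0.5, 2.4]
width: 0.55
```

```bash
python3 h.py
```

```text
t 12.20 phi 0.413 r 0.145 off -0.005 torque 0.68 [ 0.4953 -0.2771  0.1243] [ 4.1 -0.5  2.4] 0.55 jaw az -19.3
```

drive_tool(increments=[{"grip": -0.1,"tx": 0.005,"ty": -0.002,"tz": 0.002,"turn": 0},{"grip": -0.1,"tx": 0.01,"ty": -0.003,"tz": 0.002,"turn": 0},{"grip": -0.6,"tx": 0.015,"ty": -0.003,"tz": 0.002,"turn": 0},{"grip": -0.6,"tx": 0.015,"ty": -0.003,"tz": 0.002,"turn": 0},{"grip": -0.6,"tx": 0.015,"ty": -0.003,"tz": 0.002,"turn": 0}])

```text
clock: 12.7
position: [0.501, -0.2783, 0.1249]
ee_rot: [2.449, 1.731, 0.083]
force: [-0.5, -0.4, -0.6]
width: 0.76
```

```bash
python3 h.py; python3 - <<'E'
from h import *
cv2.imwrite("pics/w2.png",get_image("wrist")[:,:,::-1])
E
```

```text
t 12.70 phi 0.311 r 0.145 off -0.010 torque -0.08 [ 0.501  -0.2783  0.1249] [-0.5 -0.4 -0.6] 0.76 jaw az -19.3
```

View pics/w2.png

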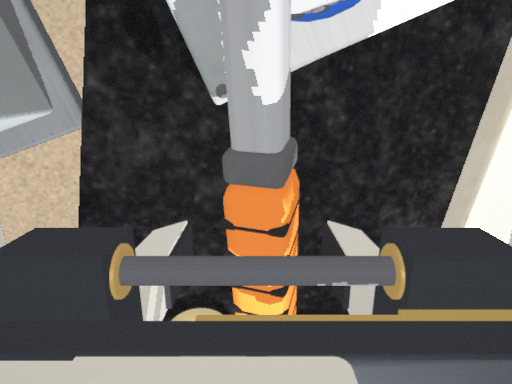

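The fingers, at u≈165 and 350, are clear of the grip at u≈225–298 on both sides, and the force is zero. I'll raise and check.

drive_tool(increments=[{"grip": -0.6,"tx": 0,"ty": 0,"tz": 0.05,"turn": 0},{"grip": -0.6,"tx": 0,"ty": 0,"tz": 0.12,"turn": 0},{"grip": -0.6,"tx": 0,"ty": 0,"tz": 0.22,"turn": 0},{"grip": -0.6,"tx": 0,"ty": 0,"tz": 0.33,"turn": 0},{"grip": -0.6,"tx": 0,"ty": 0,"tz": 0.44,"turn": 0},{"grip": -0.6,"tx": 0,"ty": 0,"tz": 0.55,"turn": 0},{"grip": -0.6,"tx": 0,"ty": 0,"tz": 0.6,"turn": 0},{"grip": -0.6,"tx": 0,"ty": 0,"tz": 0.6,"turn": 0},{"grip": -0.6,"tx": 0,"ty": 0,"tz": 0.6,"turn": 0}])

```text
clock: 13.65
position: [0.5009, -0.278, 0.3645]
ee_rot: [2.449, 1.732, 0.084]
force: [-0.2, 0.4, 0.2]
width: 0.8
```

```bash
python3 - <<'E'
from h import *
tq()
im=get_image("wrist")[:,:,::-1]
c=cv2.resize(im[0:130,160:330],None,fx=2.35,fy=2.35,interpolation=cv2.INTER_CUBIC)
o=cv2.resize(im,(400,300)); t=np.zeros((306,800,3),np.uint8); t[:300,:400]=o; t[:305,400:400+min(c.shape[1],400)]=c[:305,:400]
cv2.imwrite("pics/w3.png",t)
E
```

```text
t 13.65 phi -0.465 r 0.155 off 0.201 torque 0.02 [ 0.5009 -0.278   0.3645] [-0.2  0.4  0.2] 0.8 jaw az -19.3
```

View pics/w3.png

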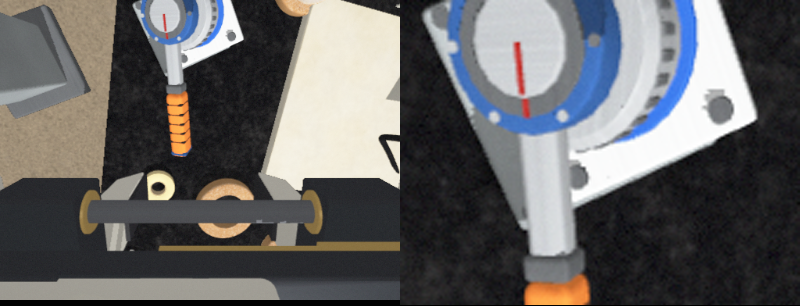

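The wrist view shows the red lines on core and head collinear, at (520,60) to (527,117) in the crop. The wrench is straight on the cap, the tool is clear and the forces are zero.

```bash
python3 -c "
from cell import *
print(sign_off(), observe()['clock'])"
```

```text
the job is handed in; nothing more can be done
the job is handed in; nothing more can be done
```

The cap is tightened to the wrench's click, and I handed the job in at about 13.7 s of the 38 s allowed. I pushed the grip clockwise with one finger, the other straddling the bar, for roughly 0.43 rad until the wrench clicked.

- **Click:** The estimated torque rose from about 1.2 to 1.7 N m, then levelled off. That reading is noisy (about ±0.1 N m) and never quite reached 1.8, and I noticed no sharp drop. I confirmed the click by backing the finger off 7 mm: the handle followed it back, still pressing with about 13 N. A wrench that hadn't clicked would have lost contact.
- **Past the click:** I pushed a little further before I was sure, about 0.06 rad of break. The solid stop is at 0.20 rad.
- **Release:** I eased off until the force was zero, opened the gripper and lifted clear. In the last picture the red index lines meet, the wrench is on the cap and the tool touches nothing.
- **Not checked:** The cap's final angle was not measured, since its starting angle was unknown. I took no final picture of the bottles or the spare vessel, but no unexpected contact forces showed in the readings.

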